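# Press a lino plate onto its block

## Robot

A 6-joint arm with a two-finger parallel gripper is mounted at the origin on a cart in front of the work surface, level with it; the furniture and walls round the work are solid. World frame = base frame: x ahead of the robot, y to its left, z up, the work surface at z = 0. Lengths are in m, angles in rad, forces in N, time in s.
With the tool pointing down it reaches from about 0.375 to 0.9 m from the base axis. Payload 3.1 kg.
Tool frame: the origin (TCP) lies on the front face of the gripper's body, between the roots of the fingers; the fingertips stand 70 mm ahead of it and the grasp point (between the pads) lies 51 mm ahead of it; z points along the fingers, y is the line along which they close (so a half turn about z gives the same grasp; the last joint's range is limited). The gripper opens to 87 mm and grips with 3 to 60 N. Pads are 19 mm wide; open, the fingers measure 117 mm over their backs; the gripper's body (75 mm by 190 mm) begins 51 mm behind the grasp point.
Start: joints at [-1.389, 0.527, 1.433, -0, 1.181, -0.178], TCP at [0.22, -0.585, 0.292] pointing down, gripper open.
Joint ranges: [-3.08, 3.08], [-0.75, 2.2], [0.22, 2.44], [-1.43, 4.57], [0, 2.65], [-2.85, 2.85]. Speed limits (rad/s): [2.79, 2.79, 3.14, 3.14, 3.14, 3.14].

## Interface

Orientations are given as a unit quaternion [x, y, z, w].
In Python, from rig import robot, cams, ticket gives the robot as it stands. The module is installed in compiled form; this text tells all that it offers.
- The arm moves only by the shell command python3 -m crank 'ROWS' [FORCE]. ROWS is JSON, a list of rows, each a list of 7 numbers: the shift along the tool's x, y, z in cm, then the turn, a rotation vector about the tool's x, y, z in rad, then the closure, from 0 (fully open) to 1 (shut). A call has 1 to 5 rows; each row shifts and turns the commanded pose from where the row before left it, along the tool's axes as they then stand; what a row does not reach is not made up. A row lasts 1/8 s, in which the tool goes at most 62.5 mm and 10.7 degrees, less where a joint would pass 70% of its speed; a pose out of reach is approached as far as the arm can. A call is refused whole if a number of a shift passes 6.25 or a number of a turn 0.188, either way. A call with a gripper value outside its range is refused whole. The fingers move at their own pace and stop on an object; FORCE is the grip in N (left out, the last holds). Time passes only in rows, so rows that do not move let the fingers close. It gives the time, the measured TCP pose, the force, the opening and the grip force at its end, in the units of the state.
- robot.get_obs(): the state, without advancing time (a new reading comes with each control period).
- cams.camera(name): name is "side" or "top" or "wrist"; returns the picture (480x640x3 uint8, red, green, blue); there is no depth.
- cams.camera_info(name): a dict with "intrinsics" (3x3 intrinsics, pixels), "pose" (4x4, takes a point from camera to world coordinates). Camera axes: x right, y down, z forward; pixel columns grow to the right and rows downward; lengths in m; the calibration is good to about 2 mm. A picture is of the moment at which its call begins: read the wrist's pose just before it. camera_info takes no time and is no camera call; for the wrist camera it gives the pose at the moment of the call.
- ticket.hand_in(): hands the job in; it is judged then, once.
The state is a dict: "time": time; "q": joint angles; "joint_velocities": joint speeds; "joint_torque": joint torques, N m; "position": TCP position; "tool_rot": TCP orientation; "ft_force": force on the tool from outside, world axes, zero at the start; "moment": the same for the moment, N m; "grip_width": finger opening in m; "grip_force": force on a finger pad.
Only numpy, scipy, OpenCV 4.12 (cv2) and the standard library are available. Lean on these libraries where they do the work, as an engineer would, in place of code of your own. Each camera call takes 0.05 s, during which the arm holds its last target. There are 200 camera calls.

## Task

Lay the blue lino plate squarely on the dark wood block that lies in the small green press, then lay the pale plywood board squarely on the lino, and let go of the pile. Then flip the press's red safety catch right out towards the robot, pull the press lever over and down by its black bar until the pad presses firmly on the pile, and finish while still holding it down: the lever springs open if released. Leave everything else on the worktop alone.

Things in the scene. Friction and masses are not known exactly. Their poses are not given: they have to be found in the camera images.
- press_bed (a point): Centre of the top face of the steel bed (100x112 mm) of the small green fixed press, 20 mm above the worktop. Its axes are the press's: x from the bed to the lever hinge (roughly to the robot's right), y away from the robot, z up. The base plate spans x -60..120, y -105..88 mm; hinge posts at x 90, y +-78 mm are 77 mm high. Lever arms (dark steel, 12 mm wide) at y +-62 mm.
- lever_hinge (a point): Middle of the lever's hinge axis, on the press's x axis 90 mm from the bed centre, 60 mm above the worktop; the axis runs along the press's y.
- lever_bar (a point): Middle of the black round bar (18 mm thick, along the press's y, 112 mm free) joining the ends of the lever's two arms, 165 mm along the lever from the hinge and 8 mm above the hinge plane when level. Lever open: 214 mm above the worktop, at x +149 mm in the press's axes; level: 68 mm high, at x -75 mm, just past the bed.
- lever_pad (a point): Middle of the pressing face of the lever's rubber pad (50x76 mm), 90 mm from the hinge along the lever; the face lies in the plane through the hinge axis, and is level, 60 mm above the worktop, when the lever is level.
- lever (a joint): Lever angle, rad. 0: open, leaning 18 deg from upright, away from the bed. Grows as the bar is pulled over the bed and down; 1.885: level, pad flat on the finished pile (top at z 60 mm); stop 2.005. A spring opens it: at level it takes about 6 N down on the bar to balance, plus at least 10 N more to press firmly; the pile gives only 1 to 2 mm. With the catch on, it is blocked after about 0.2 rad.
- catch_knob (a point): Centre of the red ball knob (20 mm) on the catch's red stem (10 mm thick), 84 mm from the pivot. Catch on: straight above the pivot, 146 mm above the worktop; flipped: 76 mm high, 83 mm towards the robot (-y) of the pivot. A steel nose runs from the stem to the press's +x and +y, 108 mm high, in front of the nearer lever arm. It yields to about 1 N sideways at the knob.
- catch_hinge (a point): Pivot of the safety catch on the robot's side of the press, at x 66, y -94 mm from the bed centre in the press's axes, 62 mm above the worktop; the axis runs along the press's x.
- catch (a joint): Safety catch angle in rad: about 0 upright (on, blocking the lever), 1.4 flipped right out towards the robot, to the press's -y side (off, stop). Friction keeps it where it is left.
- block_center (a point): Centre of the loose dark wood block, 60x90x12 mm (x, y, z), lying on the press bed, roughly centred, its y roughly along the press's y.
- lino_center (a point): Centre (half-way up) of the loose blue lino plate, 60x90x14 mm (x, y, z) with pale carved lines on top, lying on the worktop on one side of the press.
- caul_center (a point): Centre (half-way up) of the loose pale plywood board, 60x90x14 mm (x, y, z), lying on the worktop on the other side of the press.
- lino: The same blue lino plate; origin at the centre of its underside.
- caul: The same plywood board; origin at the centre of its underside.
- bottle_black: Bystander, not to be disturbed: the black plastic bottle (58x58x184 mm); origin at the centre of its underside.
- water_jar: Bystander, not to be disturbed: the jar of purple thinned ink (66 mm across, 82 mm high); origin at the centre of its underside.
- cartridge_0: Bystander, not to be disturbed: the white ink cartridge lying on its side (51x233x51 mm); origin at the centre of its underside.
- baren: Bystander, not to be disturbed: the round black printing baren with a wooden strap handle (100 mm across, 40 mm high); origin at the centre of its underside.
- clip_a: Bystander, not to be disturbed: the black bulldog clip (26x50x35 mm); origin at the centre of its underside.
Not all that is in view belongs to the job. Leave any turquoise look-alike of the part that bears block_center alone.

How it is judged:
On the way, in this order (a step that is already met when the one before it is completed fails the run):
1. the lino plate lies squarely on the block in the press, let go (horizontal distance between block_center and press_bed below 0.018 m and height (world z) of block_center below 0.03 m and horizontal distance between lino_center and block_center below 0.007 m and angle between the y axis of lino_center and the y axis of block_center, either way round below 0.14 rad and z of lino_center in the frame of block_center between 0.01 and 0.016 m and angle between lino_center's own z axis and vertical below 0.05 rad and contact force between the fingers and lino below 0.1 N), for 0.2 s.
2. the plywood board lies squarely on the lino plate, let go (all of step 1 and horizontal distance between caul_center and lino_center below 0.007 m and angle between the y axis of caul_center and the y axis of lino_center, either way round below 0.14 rad and z of caul_center in the frame of lino_center between 0.011 and 0.017 m and angle between caul_center's own z axis and vertical below 0.05 rad and contact force between the fingers and caul below 0.1 N), for 0.2 s.
3. the safety catch is flipped out while the lever is still open (value of joint catch above 1 rad and value of joint lever below 0.35 rad), for 0.1 s.
4. the lever is pulled down and presses the pile (horizontal distance between block_center and press_bed below 0.018 m and height (world z) of block_center below 0.03 m and horizontal distance between lino_center and block_center below 0.007 m and angle between the y axis of lino_center and the y axis of block_center, either way round below 0.14 rad and z of lino_center in the frame of block_center between 0.01 and 0.016 m and angle between each of lino_center, caul_center's own z axis and vertical below 0.05 rad and horizontal distance between caul_center and lino_center below 0.007 m and angle between the y axis of caul_center and the y axis of lino_center, either way round below 0.14 rad and z of caul_center in the frame of lino_center between 0.011 and 0.017 m and value of joint catch above 1 rad and value of joint lever between 1.81 and 1.94 rad and contact force between lever and caul above 5 N and contact force between the fingers and lever above 2 N), for 0.3 s.
At the end, for the whole second after the job is handed in: Block within 18 mm of bed centre; lino on block and plywood on lino, each within 7 mm, 0.14 rad and flat, not touched by the fingers; catch past 1.0 rad; lever 1.81 to 1.94 rad, its pad pressing the plywood with over 5 N; fingers on the lever with over 2 N (all of step 4 and contact force between the fingers and lino below 0.1 N and contact force between the fingers and caul below 0.1 N); the arm keeps its last pose, push and grip.
It fails at once if a bystander is moved more than 30 mm (distance of any of bottle_black, water_jar, cartridge_0, baren, clip_a from where it was at the start of the episode above 0.03 m).
It fails at once if the lever is forced past the catch (value of joint lever above 0.45 rad and value of joint catch below 0.4 rad).
It also fails if it takes over 72 s, if anything falls off the work surface, if the arm or the gripper's body presses on something with over 40 N, if the wrist force passes 120 N, or if a joint passes its speed limit or range.

## Working session

There is one attempt and no reset: what is moved stays moved. The work goes in short steps, Python scripts to look and compute and a shell command to move; the robot and the scene stay as the last step left them, time stands still between calls to the robot, and variables do not carry over. Pictures are saved under pics/ and viewed, at most 10 in all, crops included, and the job is handed in when it is done.

```bash
mkdir -p pics; python3 - <<'E'
from rig import robot,cams
import cv2,numpy as np
o=robot.get_obs();print(o)
for n in("top","side"):
    im=cams.camera(n);cv2.imwrite(f"pics/{n}0.png",im[:,:,::-1]);i=cams.camera_info(n);print(n,np.round(i["intrinsics"],1).tolist(),np.round(i["pose"],4).tolist())
E
```

```text
{'time': 0.0, 'q': array([-1.38952275e+00,  5.28464450e-01,  1.43390663e+00, -3.55675064e-05,
        1.18137739e+00, -1.78474826e-01]), 'joint_velocities': array([-1.45840189e-03,  2.40018451e-04, -1.43542706e-05,  8.24750030e-04,
        1.80671125e-03, -1.96208052e-04]), 'joint_torque': array([-1.55799266e-04, -4.40039563e+01, -1.76589775e+01,  6.32778229e-02,
        5.82661398e-02, -1.69310256e-04]), 'position': array([ 0.21995217, -0.5843941 ,  0.29127114]), 'tool_rot': array([ 9.83864424e-01,  1.78912360e-01, -1.79533755e-05, -1.07788629e-03]), 'ft_force': array([ 0.74414709, -0.75254524,  0.23526129]), 'moment': array([-0.04248214, -0.05769738,  0.01817713]), 'grip_force': 0.0, 'grip_width': 0.08720716253537854}
top [[586.5, 0.0, 316.7], [0.0, 586.5, 241.8], [0.0, 0.0, 1.0]] [[0.0229, -0.9888, 0.1476, 0.3477], [-0.9997, -0.0218, 0.0095, -0.0303], [-0.0062, -0.1478, -0.989, 1.6222], [0.0, 0.0, 0.0, 1.0]]
side [[603.8, 0.0, 317.9], [0.0, 603.8, 248.7], [0.0, 0.0, 1.0]] [[-0.8263, -0.2562, 0.5016, -0.2934], [-0.5632, 0.3667, -0.7405, 1.2617], [0.0057, -0.8944, -0.4473, 0.9151], [0.0, 0.0, 0.0, 1.0]]
```

View pics/top0.png

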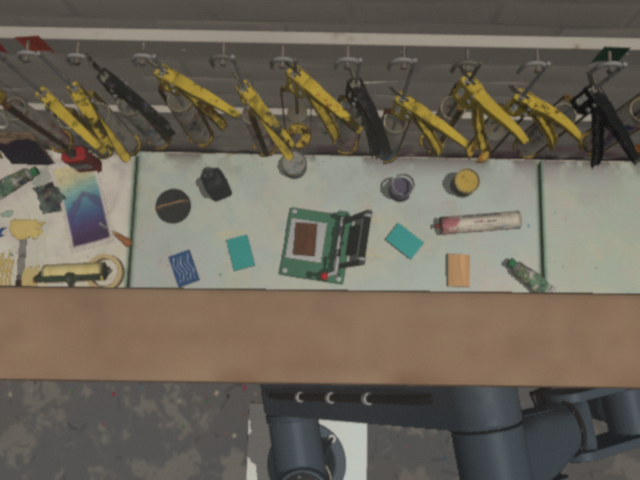

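View pics/side0.png

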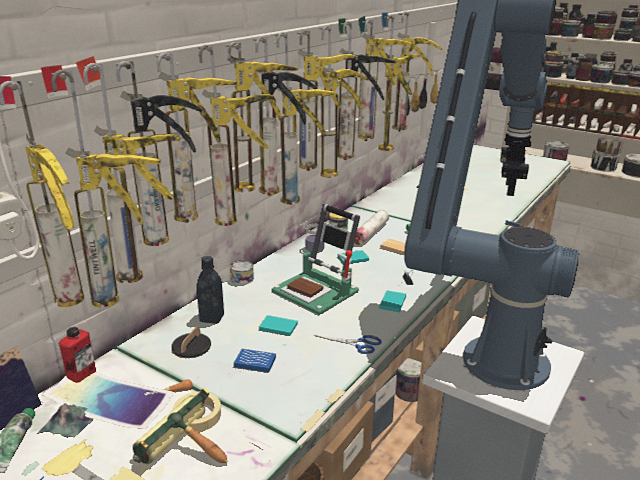

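The top view shows the blue lino with carved lines at (184,267), the pale plywood at (458,270), the press with the dark brown block at about (307,238), and the red knob at (323,276). The two turquoise plates at (240,252) and (404,240) are look-alikes: neither is blue with lines or dark wood, so I'll leave them alone. I'll confirm with an enlarged crop.

```bash
cat > h.py <<'E'
from rig import robot,cams
import cv2,numpy as np
from scipy.spatial.transform import Rotation as R
def grab(n):
    i=cams.camera_info(n);im=cams.camera(n)[:,:,::-1].copy();return im,i["intrinsics"],i["pose"]
def plane(K,T,uv,z):
    d=T[:3,:3]@np.linalg.solve(K,[uv[0],uv[1],1.]);return T[:3,3]+d*(z-T[2,3])/d[2]
def proj(K,T,p):
    c=T[:3,:3].T@(np.asarray(p)-T[:3,3]);c=K@c;return c[:2]/c[2]
def tool():
    o=robot.get_obs();return o["position"],R.from_quat(o["tool_rot"]).as_matrix(),o
def seg(im,lo,hi,box=None):
    h=cv2.cvtColor(im,cv2.COLOR_BGR2HSV);m=cv2.inRange(h,np.array(lo),np.array(hi))
    if box: k=np.zeros_like(m);x0,y0,x1,y1=box;k[y0:y1,x0:x1]=1;m=m*k
    m=cv2.morphologyEx(m,cv2.MORPH_CLOSE,np.ones((5,5)))
    c=max(cv2.findContours(m,cv2.RETR_EXTERNAL,cv2.CHAIN_APPROX_NONE)[0],key=cv2.contourArea)
    return c[:,0,:].astype(float)
def rect(K,T,c,z):
    """centre, size, yaw of long side (world) of a contour seen at height z"""
    p=np.array([plane(K,T,u,z)[:2] for u in c])
    (cx,cy),(w,h),a=cv2.minAreaRect((p*1000).astype(np.float32))
    if w>h: L=a
    else: L=a+90
    return np.round([cx,cy,w,h,(L+90)%180-90],1)
E
python3 - <<'E'
from h import *
im=cv2.imread("pics/top0.png");i=cams.camera_info("top");K,T=i["intrinsics"],i["pose"]
a=cv2.resize(im[200:290,270:380],None,fx=5,fy=5,interpolation=cv2.INTER_CUBIC)
b=cv2.resize(im[240:295,160:210],(250,275));c=cv2.resize(im[245:295,435:485],(250,250))
o=np.zeros((530,800,3),np.uint8);o[:450,:550]=a;o[:275,550:]=b;o[275:525,550:]=c
cv2.imwrite("pics/c1.png",o)
print("lino",rect(K,T,seg(im,(100,90,60),(125,255,255),(160,240,210,295)),.014))
print("caul",rect(K,T,seg(im,(8,70,120),(25,255,255),(435,245,485,289)),.014))
print("block",rect(K,T,seg(im,(0,60,30),(20,255,140),(285,215,322,260)),.032))
for u in((184,267),(458,270),(240,252),(404,240),(173,205),(214,184),(398,187),(478,223)):print(u,np.round(plane(K,T,u,.014),3))
E
```

```text
lino [507.1 350.4  84.7  55.2  21.5]
caul [ 518.5 -406.5   57.8   89.    -0.6]
block [593.5  18.1  57.4  86.2  -3.2]
(184, 267) [0.51  0.349 0.014]
(458, 270) [ 0.518 -0.405  0.014]
(240, 252) [0.555 0.197 0.014]
(404, 240) [ 0.598 -0.257  0.014]
(173, 205) [0.683 0.39  0.014]
(214, 184) [0.746 0.278 0.014]
(398, 187) [ 0.749 -0.24   0.014]
(478, 223) [ 0.651 -0.462  0.014]
```

View pics/c1.png

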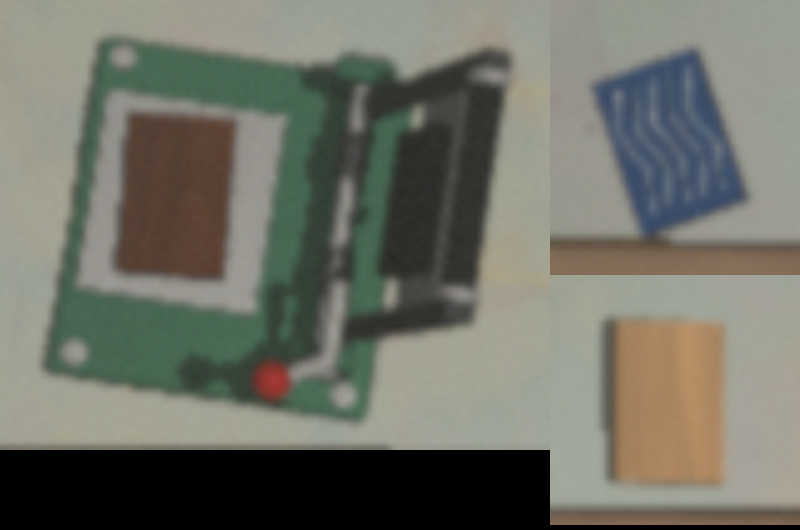

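The crop confirms it: dark brown block on the pale bed, blue plate with carved lines at upper right, pale plywood at lower right. I'll approach the lino first.

```bash
cat > go.py <<'E'
# print tool-axes delta from the pose chain to successive targets x y z yaw(deg of tool x), tool down
import sys;from h import *
p,M,o=tool()
a=[float(v) for v in sys.argv[1:]]
print("t %.2f pos"%o["time"],np.round(p,4),"yaw %.1f"%np.degrees(np.arctan2(M[1,0],M[0,0])),"zax",np.round(M[:,2],3),"F",np.round(o["ft_force"],1),"w %.4f g %.1f"%(o["grip_width"],o["grip_force"]))
for k in range(0,len(a),4):
    t=np.array(a[k:k+3]);y=np.radians(a[k+3]);G=np.array([[np.cos(y),np.sin(y),0],[np.sin(y),-np.cos(y),0],[0,0,-1.]])
    d=M.T@(t-p)*100;r=R.from_matrix(M.T@G).as_rotvec()
    n=int(np.ceil(max(np.linalg.norm(d)/6.1,np.linalg.norm(r)/.18,1)))
    print("total",np.round(d,2),np.round(r,3),"rows",n,"each",np.round(d/n,2).tolist(),np.round(r/n,3).tolist());p,M=t,G
E
python3 go.py .42 -.3 .35 21.5 .45 0 .35 21.5 .507 .35 .26 21.5
```

```text
t 0.10 pos [ 0.22   -0.5844  0.2914] yaw 20.6 zax [-0.     0.002 -1.   ] F [-0.5  0.4 -1.5] w 0.0871 g 0.0
total [ 28.74 -19.59  -5.82] [-0.002 -0.    -0.015] rows 6 each [4.79, -3.27, -0.97] [-0.0, -0.0, -0.003]
total [ 13.79 -26.81   0.  ] [0. 0. 0.] rows 5 each [2.76, -5.36, 0.0] [0.0, 0.0, 0.0]
total [ 18.13 -30.48   9.  ] [0. 0. 0.] rows 6 each [3.02, -5.08, 1.5] [0.0, 0.0, 0.0]
```

```bash
python3 -m crank '[[4.8,-3.25,-1,0,0,0,0],[4.8,-3.25,-1,0,0,0,0],[4.8,-3.25,-1,0,0,0,0],[4.8,-3.25,-1,0,0,0,0],[4.8,-3.25,-1,0,0,0,0]]' && python3 -m crank '[[4.8,-3.25,-1,0,0,0,0],[2.75,-5.35,0,0,0,0,0],[2.75,-5.35,0,0,0,0,0],[2.75,-5.35,0,0,0,0,0],[2.75,-5.35,0,0,0,0,0]]' && python3 go.py .45 0 .35 21.5 .507 .35 .26 21.5
```

```text
time: 0.72
position: [0.3882, -0.3466, 0.3423]
tool_rot: [0.984, 0.179, -0.0, -0.0]
ft_force: [0.7, -0.6, 0.4]
grip_width: 0.0867
grip_force: 0.0
time: 1.35
position: [0.4484, -0.0601, 0.3521]
tool_rot: [0.984, 0.179, -0.0, -0.0]
ft_force: [1.0, 0.2, -0.1]
grip_width: 0.0873
grip_force: 0.0
t 1.35 pos [ 0.4484 -0.0601  0.3521] yaw 20.6 zax [-0.  0. -1.] F [ 1.   0.2 -0.1] w 0.0873 g 0.0
total [ 2.26 -5.57  0.21] [-0.    -0.    -0.016] rows 1 each [2.26, -5.57, 0.21] [-0.0, -0.0, -0.016]
total [ 18.13 -30.48   9.  ] [0. 0. 0.] rows 6 each [3.02, -5.08, 1.5] [0.0, 0.0, 0.0]
```

```bash
python3 - <<'E'
from h import *
im,K,T=grab("wrist");cv2.imwrite("pics/wp.png",im);np.savez("wp.npz",K=K,T=T);print(np.round(K,0).tolist(),np.round(T,3).tolist())
E
python3 -m crank '[[2.25,-5.5,0.2,0,0,-0.016,0],[3,-5.1,1.5,0,0,0,0],[3,-5.1,1.5,0,0,0,0],[3,-5.1,1.5,0,0,0,0],[3,-5.1,1.5,0,0,0,0]]' && python3 -m crank '[[3,-5.1,1.5,0,0,0,0],[3,-5.1,1.5,0,0,0,0],[0,0,0,0,0,0,0],[0,0,0,0,0,0,0]]' && python3 - <<'E'
from h import *
im,K,T=grab("wrist");cv2.imwrite("pics/wl.png",im);print(np.round(T,3).tolist())
o=np.hstack([cv2.resize(cv2.imread("pics/wp.png"),(400,300)),cv2.resize(im,(400,300))]);cv2.imwrite("pics/w1.png",o)
print(rect(K,T,seg(im,(100,90,50),(125,255,255)),.014))
E
```

```text
[[351.0, 0.0, 320.0], [0.0, 351.0, 243.0], [0.0, 0.0, 1.0]] [[0.353, -0.906, -0.235, 0.512], [-0.936, -0.341, -0.089, -0.036], [-0.0, 0.251, -0.968, 0.445], [0.0, 0.0, 0.0, 1.0]]
time: 2.02
position: [0.4871, 0.2329, 0.2895]
tool_rot: [0.982, 0.187, -0.0, 0.0]
ft_force: [1.2, -0.2, 0.2]
grip_width: 0.087
grip_force: 0.0
time: 2.52
position: [0.5049, 0.3476, 0.2596]
tool_rot: [0.982, 0.187, -0.001, 0.001]
ft_force: [-0.6, 0.3, 0.3]
grip_width: 0.087
grip_force: 0.0
[[0.369, -0.899, -0.235, 0.568], [-0.93, -0.356, -0.094, 0.373], [0.001, 0.253, -0.967, 0.352], [0.0, 0.0, 0.0, 1.0]]
[508.  353.6  89.2  59.6  21.5]
```

View pics/w1.png

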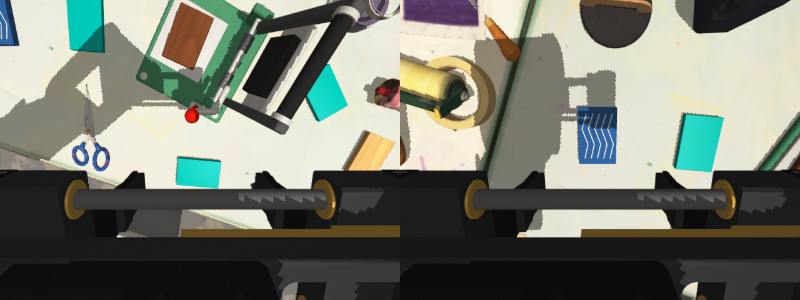

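The lino fits at (508,353) with yaw 21.5. The left view shows the press with its catch knob at (192,115) in the half-scale crop. Next I descend onto the lino.

```bash
python3 go.py .5077 .3525 .075 21.5
```

```text
t 2.58 pos [0.5052 0.347  0.2601] yaw 21.5 zax [-0.001 -0.001 -1.   ] F [-0.7  0.3  0.2] w 0.0870 g 0.0
total [ 0.46 -0.43 18.51] [0.001 0.001 0.   ] rows 4 each [0.12, -0.11, 4.63] [0.0, 0.0, 0.0]
```

```bash
python3 -m crank '[[0.1,-0.1,5,0,0,0,0],[0.1,-0.1,5,0,0,0,0],[0.1,-0.1,5,0,0,0,0],[0.1,-0.1,3,0,0,0,0],[0,0,0.4,0,0,0,0]]' && python3 -m crank '[[0,0,0,0,0,0,0],[0,0,0,0,0,0,1],[0,0,0,0,0,0,1],[0,0,0,0,0,0,1],[0,0,0,0,0,0,1]]' 20 && python3 go.py .5077 .3525 .075 21.5
```

```text
time: 3.2
position: [0.507, 0.3511, 0.0748]
tool_rot: [0.983, 0.186, -0.002, 0.001]
ft_force: [-0.4, -0.7, 0.3]
grip_width: 0.0871
grip_force: 0.0
time: 3.82
position: [0.5078, 0.3535, 0.0768]
tool_rot: [0.982, 0.187, 0.0, -0.0]
ft_force: [-0.7, -0.7, 3.0]
grip_width: 0.0596
grip_force: 20.0
t 3.83 pos [0.5078 0.3535 0.0768] yaw 21.5 zax [ 0.001  0.    -1.   ] F [-0.7 -0.7  3. ] w 0.0596 g 20.0
total [-0.05  0.08  0.18] [-0.    -0.001  0.001] rows 1 each [-0.05, 0.08, 0.18] [-0.0, -0.001, 0.001]
```

```bash
python3 -m crank '[[0,0,-5,0,0,0,1],[0,0,-6,0,0,0,1],[0,0,-6,0,0,0,1],[0,0,-6,0,0,0,1],[-3,5,-1,0,0,0,1]]' && python3 - <<'E'
from h import *
im=cv2.imread("pics/wp.png");z=np.load("wp.npz");K,T=z["K"],z["T"]
c=seg(im,(0,100,20),(16,255,150),(250,10,335,120));print(rect(K,T,c,.032))
a=cv2.resize(im[0:260,200:600],None,fx=2,fy=2,interpolation=cv2.INTER_CUBIC);cv2.drawContours(a,[((c-[200,0])*2).astype(int)],-1,(0,255,255),1)
cv2.imwrite("pics/c2.png",a)
E
python3 go.py
```

```text
time: 4.45
position: [0.5011, 0.2986, 0.3217]
tool_rot: [0.982, 0.189, 0.007, -0.001]
ft_force: [1.2, -1.7, -1.5]
grip_width: 0.0597
grip_force: 20.0
[593.3  18.5  60.   89.3  -3. ]
t 4.45 pos [0.5011 0.2986 0.3217] yaw 21.8 zax [ 0.013  0.006 -1.   ] F [ 1.2 -1.7 -1.5] w 0.0597 g 20.0
```

View pics/c2.png

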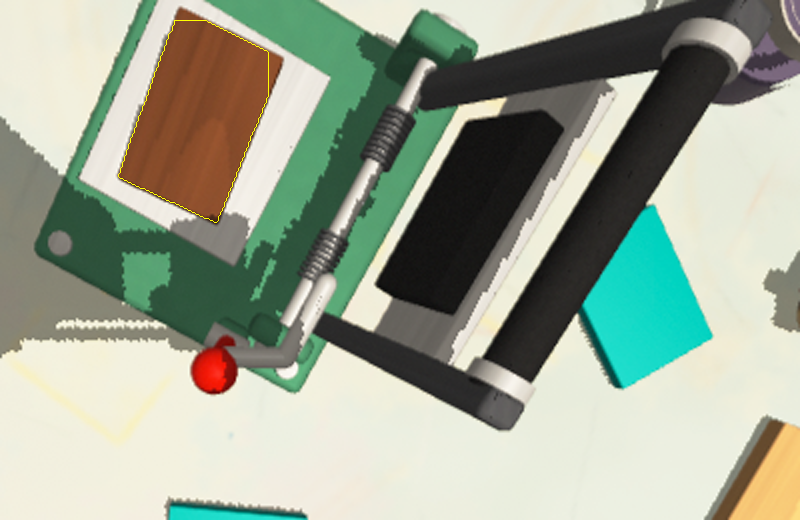

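Block corners are at (178,8), (283,58), (217,222) and (118,177) in the crop, bed corners at (80,178), (238,265) and (330,75), and the knob at (214,370).

```bash
python3 - <<'E'
from h import *
im=cv2.imread("pics/wp.png");z=np.load("wp.npz");K,T=z["K"],z["T"]
q=lambda p,h:plane(K,T,(np.array(p)+.5)/2+[200,0],h)[:2]*1000
c=seg(im,(0,100,20),(16,255,150),(250,0,345,120));print(rect(K,T,c,.032))
B=[q(p,.032) for p in((178,8),(283,58),(217,222),(118,177))];print(np.round(B,1).tolist(),np.mean(B,0))
b=[q(p,.02) for p in((80,178),(238,265),(330,75))];print(np.round(b,1).tolist(),"bed",(b[0]+b[2])/2,np.linalg.norm(b[1]-b[0]),np.linalg.norm(b[2]-b[1]))
v=b[2]-b[1];u=b[1]-b[0];print("yaw y",np.degrees(np.arctan2(v[1],v[0])),"yaw x",np.degrees(np.arctan2(u[1],u[0])))
print("knob",q((214,370),.146))
E
python3 go.py .47 .10 .30 0 .5935 .0185 .30 -3 .5935 .0185 .13 -3 .5935 .0185 .1085 -3
```

```text
[593.3  18.5  60.   89.3  -3. ]
[[638.5, 45.6], [636.2, -13.6], [548.0, -9.2], [550.6, 49.3]] [593.33373223  18.00874135]
[[543.7, 71.6], [531.3, -27.9], [641.2, -39.9]] bed [592.45331208  15.84138543] 100.22846004194326 110.49851758531129
yaw y -6.242966578752088 yaw x -97.10641057937207
knob [482.32386882 -35.65799022]
t 4.45 pos [0.5011 0.2986 0.3217] yaw 21.8 zax [ 0.013  0.006 -1.   ] F [ 1.2 -1.7 -1.5] w 0.0597 g 20.0
total [-10.3   17.29   2.02] [-0.003 -0.014  0.381] rows 4 each [-2.57, 4.32, 0.51] [-0.001, -0.004, 0.095]
total [12.35  8.15  0.  ] [0.    0.    0.052] rows 3 each [4.12, 2.72, 0.0] [0.0, 0.0, 0.017]
total [ 0.  0. 17.] [0. 0. 0.] rows 3 each [0.0, 0.0, 5.67] [0.0, 0.0, 0.0]
total [0.   0.   2.15] [0. 0. 0.] rows 1 each [0.0, 0.0, 2.15] [0.0, 0.0, 0.0]
```

```bash
python3 -m crank '[[-2.6,4.3,0.5,0,0,0.095,1],[-2.6,4.3,0.5,0,0,0.095,1],[-2.6,4.3,0.5,0,0,0.095,1],[-2.6,4.3,0.5,0,0,0.095,1],[4.1,2.7,0,0,0,0.05,1]]' && python3 -m crank '[[4.1,2.7,0,0,0,0,1],[4.1,2.7,0,0,0,0,1],[0,0,0,0,0,0,1],[0,0,0,0,0,0,1]]' && python3 go.py .5933 .0185 .13 -3
```

```text
time: 5.08
position: [0.4693, 0.0777, 0.2937]
tool_rot: [1.0, -0.028, -0.008, -0.0]
ft_force: [1.4, 0.8, -0.4]
grip_width: 0.06
grip_force: 20.0
time: 5.58
position: [0.5558, 0.0202, 0.2955]
tool_rot: [1.0, -0.027, -0.001, -0.0]
ft_force: [-0.4, 1.0, -1.3]
grip_width: 0.0596
grip_force: 20.0
t 5.58 pos [0.5558 0.0202 0.2955] yaw -3.1 zax [-0.003  0.001 -1.   ] F [-0.4  1.  -1.3] w 0.0596 g 20.0
total [ 3.81 -0.02 16.54] [-0.001  0.003 -0.002] rows 3 each [1.27, -0.01, 5.51] [-0.0, 0.001, -0.001]
```

```bash
python3 -m crank '[[3.8,0,0,0,0,0,1],[0,0,5.5,0,0,0,1],[0,0,5.5,0,0,0,1],[0,0,4.5,0,0,0,1],[0,0,0,0,0,0,1]]' && python3 -m crank '[[0,0,0,0,0,0,1],[0,0,0,0,0,0,1]]' && python3 go.py .5933 .0185 .109 -3
```

```text
time: 6.2
position: [0.5909, 0.0194, 0.1381]
tool_rot: [1.0, -0.026, -0.005, -0.001]
ft_force: [0.9, -0.7, -0.5]
grip_width: 0.0597
grip_force: 20.0
time: 6.45
position: [0.5962, 0.018, 0.1438]
tool_rot: [1.0, -0.027, 0.002, 0.0]
ft_force: [0.1, 0.3, -0.8]
grip_width: 0.0599
grip_force: 20.0
t 6.45 pos [0.5962 0.018  0.1438] yaw -3.1 zax [ 0.005 -0.001 -1.   ] F [ 0.1  0.3 -0.8] w 0.0599 g 20.0
total [-0.31 -0.04  3.48] [ 0.    -0.005 -0.001] rows 1 each [-0.31, -0.04, 3.48] [0.0, -0.005, -0.001]
```

```bash
python3 -m crank '[[-0.2,0,2,0,0,0,1],[0,0,0,0,0,0,1],[0,0,0,0,0,0,1],[0,0,0,0,0,0,1]]' && python3 go.py .5933 .0185 .109 -3; python3 -m crank '[[0,0,0,0,0,0,1],[0,0,0,0,0,0,1]]' && python3 go.py .5933 .0185 .109 -3
```

```text
time: 6.95
position: [0.5936, 0.0179, 0.1224]
tool_rot: [1.0, -0.027, 0.001, 0.0]
ft_force: [0.0, 0.1, -0.4]
grip_width: 0.0594
grip_force: 20.0
t 6.95 pos [0.5936 0.0179 0.1224] yaw -3.1 zax [ 0.002 -0.    -1.   ] F [ 0.   0.1 -0.4] w 0.0594 g 20.0
total [-0.03 -0.06  1.34] [ 0.    -0.002 -0.002] rows 1 each [-0.03, -0.06, 1.34] [0.0, -0.002, -0.002]
time: 7.2
position: [0.5929, 0.018, 0.1215]
tool_rot: [1.0, -0.027, 0.0, 0.0]
ft_force: [-0.7, -0.2, -1.1]
grip_width: 0.0597
grip_force: 20.0
t 7.20 pos [0.5929 0.018  0.1215] yaw -3.1 zax [ 0. -0. -1.] F [-0.7 -0.2 -1.1] w 0.0597 g 20.0
total [ 0.03 -0.06  1.25] [-0.    -0.    -0.002] rows 1 each [0.03, -0.06, 1.25] [-0.0, -0.0, -0.002]
```

```bash
python3 -m crank '[[0,0,0.6,0,0,0,1],[0,0,0.5,0,0,0,1],[0,0,0,0,0,0,1],[0,0,0,0,0,0,1]]' && python3 go.py .5933 .0185 .108 -3; python3 -m crank '[[0,0,0.1,0,0,0,1],[0,0,0.1,0,0,0,1],[0,0,0,0,0,0,1]]'
```

```text
time: 7.7
position: [0.5928, 0.018, 0.11]
tool_rot: [1.0, -0.027, -0.0, -0.0]
ft_force: [0.2, -0.4, -0.0]
grip_width: 0.0594
grip_force: 20.0
t 7.70 pos [0.5928 0.018  0.11  ] yaw -3.1 zax [-0.  0. -1.] F [ 0.2 -0.4 -0. ] w 0.0594 g 20.0
total [ 0.05 -0.06  0.2 ] [-0.     0.    -0.002] rows 1 each [0.05, -0.06, 0.2] [-0.0, 0.0, -0.002]
time: 8.07
position: [0.5929, 0.0179, 0.1088]
tool_rot: [1.0, -0.027, 0.0, 0.0]
ft_force: [-1.1, -0.1, 4.1]
grip_width: 0.0597
grip_force: 20.0
```

Contact shows about 4 N upward. I'll release, retreat and look.

```bash
python3 -m crank '[[0,0,0,0,0,0,0.1],[0,0,0,0,0,0,0],[0,0,0,0,0,0,0],[0,0,0,0,0,0,0],[0,0,-2,0,0,0,0]]' && python3 -m crank '[[0,0,-6,0,0,0,0],[0,0,-6,0,0,0,0],[-5,0,-6,0,0,0,0],[-6,0,0,0,0,0,0],[0,0,0,0,0,0,0]]' && python3 - <<'E'
from h import *
im,K,T=grab("wrist");cv2.imwrite("pics/wb.png",im);
print(rect(K,T,seg(im,(100,90,40),(125,255,255),(200,0,500,270)),.046))
E
python3 go.py .45 -.2 .32 0 .5185 -.4065 .26 0
```

```text
time: 8.7
position: [0.5917, 0.0181, 0.127]
tool_rot: [1.0, -0.027, -0.002, -0.0]
ft_force: [-0.0, 0.6, -0.0]
grip_width: 0.0861
grip_force: 0.0
time: 9.32
position: [0.4857, 0.0248, 0.2954]
tool_rot: [1.0, -0.027, -0.005, -0.001]
ft_force: [1.2, 0.5, 1.3]
grip_width: 0.0872
grip_force: 0.0
[592.1  18.3  59.6  88.7  -3.1]
t 9.38 pos [0.4899 0.024  0.2962] yaw -3.1 zax [-0.003  0.    -1.   ] F [ 1.2 -0.2 -0.6] w 0.0870 g 0.0
total [-2.78 22.58 -2.38] [-0.     0.003 -0.054] rows 4 each [-0.69, 5.65, -0.6] [-0.0, 0.001, -0.014]
total [ 6.85 20.65  6.  ] [0. 0. 0.] rows 4 each [1.71, 5.16, 1.5] [0.0, 0.0, 0.0]
```

View pics/wb.png

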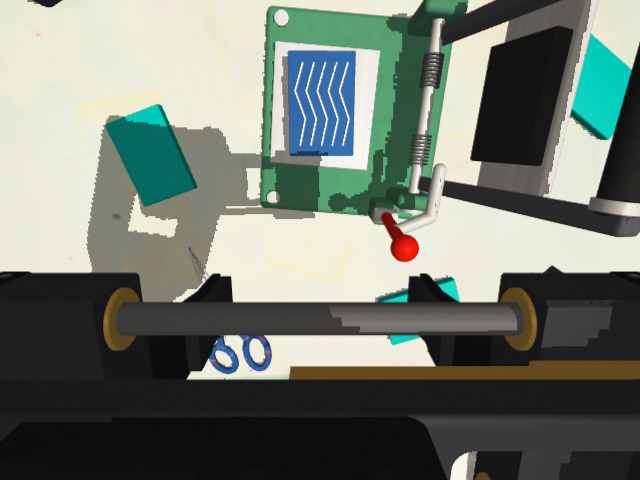

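The lino lies squarely on the block, centre about 1 mm off, with no brown visible. Now the plywood.

```bash
python3 -m crank '[[-0.7,5.6,-0.6,0,0,-0.014,0],[-0.7,5.6,-0.6,0,0,-0.014,0],[-0.7,5.6,-0.6,0,0,-0.014,0],[-0.7,5.6,-0.6,0,0,-0.014,0],[1.7,5.2,1.5,0,0,0,0]]' && python3 -m crank '[[1.7,5.2,1.5,0,0,0,0],[1.7,5.2,1.5,0,0,0,0],[1.7,5.2,1.5,0,0,0,0],[0,0,0,0,0,0,0],[0,0,0,0,0,0,0]]' && python3 - <<'E'
from h import *
im,K,T=grab("wrist");cv2.imwrite("pics/wc.png",im);
c=seg(im,(8,60,120),(28,255,255),(100,0,560,270));print(c.min(0),c.max(0));r=rect(K,T,c,.014);print(r)
E
python3 go.py .5185 -.4065 .075 0
```

```text
time: 10.0
position: [0.4756, -0.2549, 0.3068]
tool_rot: [1.0, 0.0, 0.002, 0.002]
ft_force: [1.4, -0.4, -0.4]
grip_width: 0.0869
grip_force: 0.0
time: 10.62
position: [0.5261, -0.4075, 0.2594]
tool_rot: [1.0, 0.001, -0.0, -0.001]
ft_force: [-0.3, -0.0, 0.2]
grip_width: 0.0869
grip_force: 0.0
[289. 184.] [350. 269.]
[ 521.1 -406.4   59.6   86.2   -0.7]
t 10.68 pos [ 0.5261 -0.4068  0.26  ] yaw 0.1 zax [-0.     0.001 -1.   ] F [-0.8  0.   0.1] w 0.0870 g 0.0
total [-7.50e-01 -1.00e-02  1.85e+01] [-0.001  0.     0.002] rows 4 each [-0.19, -0.0, 4.62] [-0.0, 0.0, 0.001]
```

```bash
python3 - <<'E'
from h import *
im=cv2.imread("pics/wc.png");i=cams.camera_info("wrist")
c=seg(im,(8,60,120),(28,255,255),(285,150,355,290));print(c.min(0),c.max(0),rect(i["intrinsics"],i["pose"],c,.014))
E
python3 go.py .519 -.4065 .075 -.7
```

```text
[289. 184.] [350. 273.] [ 519.3 -406.    59.6   90.2   -1.1]
t 10.68 pos [ 0.5261 -0.4068  0.26  ] yaw 0.1 zax [-0.     0.001 -1.   ] F [-0.8  0.   0.1] w 0.0870 g 0.0
total [-7.00e-01 -1.00e-02  1.85e+01] [-0.001  0.     0.014] rows 4 each [-0.18, -0.0, 4.62] [-0.0, 0.0, 0.004]
```

```bash
python3 -m crank '[[-0.2,0,5,0,0,0.004,0],[-0.2,0,5,0,0,0.004,0],[-0.2,0,5,0,0,0.004,0],[-0.1,0,3.1,0,0,0.003,0],[0,0,0.4,0,0,0,0]]' && python3 -m crank '[[0,0,0,0,0,0,0],[0,0,0,0,0,0,0],[0,0,0,0,0,0,0]]' && python3 go.py .519 -.4065 .075 -.8
```

```text
time: 11.3
position: [0.5182, -0.4051, 0.0738]
tool_rot: [1.0, -0.006, -0.002, -0.002]
ft_force: [-0.0, -0.2, -0.2]
grip_width: 0.0869
grip_force: 0.0
time: 11.68
position: [0.5196, -0.408, 0.077]
tool_rot: [1.0, -0.007, 0.001, 0.001]
ft_force: [0.4, 0.2, -0.1]
grip_width: 0.0873
grip_force: 0.0
t 11.68 pos [ 0.5196 -0.408   0.077 ] yaw -0.7 zax [ 0.002 -0.002 -1.   ] F [ 0.4  0.2 -0.1] w 0.0873 g 0.0
total [-0.06 -0.15  0.2 ] [ 0.002 -0.002  0.001] rows 1 each [-0.06, -0.15, 0.2] [0.002, -0.002, 0.001]
```

```bash
python3 -m crank '[[0,-0.1,0.1,0,0,0,0],[0,0,0,0,0,0,1],[0,0,0,0,0,0,1],[0,0,0,0,0,0,1],[0,0,0,0,0,0,1]]' 20 && python3 go.py .519 -.4065 .075 -.8 && python3 -m crank '[[0,0,-5,0,0,0,1],[0,0,-6,0,0,0,1],[0,0,-6,0,0,0,1],[0,0,-6,0,0,0,1],[0,0,-2,0,0,0,1]]' && python3 go.py .45 -.2 .32 0 .49 .0185 .32 -3 .5925 .0182 .32 -3
```

```text
time: 12.3
position: [0.5189, -0.4064, 0.0742]
tool_rot: [1.0, -0.007, -0.0, -0.0]
ft_force: [0.3, 0.1, -0.0]
grip_width: 0.0597
grip_force: 20.0
t 12.30 pos [ 0.5189 -0.4064  0.0742] yaw -0.8 zax [-0.  0. -1.] F [ 0.3  0.1 -0. ] w 0.0597 g 20.0
total [ 0.01  0.01 -0.08] [-0.     0.     0.001] rows 1 each [0.01, 0.01, -0.08] [-0.0, 0.0, 0.001]
time: 12.92
position: [0.52, -0.4074, 0.3294]
tool_rot: [1.0, -0.007, 0.003, 0.003]
ft_force: [0.8, -0.1, -1.9]
grip_width: 0.06
grip_force: 20.0
t 12.93 pos [ 0.52   -0.4074  0.3294] yaw -0.8 zax [ 0.006 -0.006 -1.   ] F [ 0.8 -0.1 -1.9] w 0.0600 g 20.0
total [ -7.27 -20.65   0.77] [ 0.006 -0.006 -0.013] rows 4 each [-1.82, -5.16, 0.19] [0.002, -0.001, -0.003]
total [  4.   -21.85   0.  ] [0.    0.    0.052] rows 4 each [1.0, -5.46, 0.0] [0.0, 0.0, 0.013]
total [10.24 -0.51  0.  ] [0. 0. 0.] rows 2 each [5.12, -0.25, 0.0] [0.0, 0.0, 0.0]
```

```bash
python3 -m crank '[[-1.8,-5.2,0,0,0,0,1],[-1.8,-5.2,0,0,0,0,1],[-1.8,-5.2,0,0,0,0,1],[-1.8,-5.2,0,0,0,0,1],[1,-5.5,0,0,0,0.01,1]]' && python3 -m crank '[[1,-5.5,0,0,0,0.01,1],[1,-5.5,0,0,0,0.01,1],[1,-5.4,0,0,0,0.01,1],[5,-0.2,0,0,0,0,1],[5,-0.2,0,0,0,0,1]]' && python3 -m crank '[[0,0,5,0,0,0,1],[0,0,5,0,0,0,1],[0,0,4,0,0,0,1],[0,0,0,0,0,0,1],[0,0,0,0,0,0,1]]' && python3 go.py .5925 .018 .123 -3.1
```

```text
time: 13.55
position: [0.4584, -0.1407, 0.3241]
tool_rot: [1.0, -0.013, -0.001, -0.0]
ft_force: [1.2, -0.8, -0.4]
grip_width: 0.0598
grip_force: 20.0
time: 14.18
position: [0.5967, 0.0204, 0.3244]
tool_rot: [1.0, -0.025, -0.0, 0.0]
ft_force: [0.8, -0.3, -0.2]
grip_width: 0.0596
grip_force: 20.0
time: 14.8
position: [0.5968, 0.0189, 0.1855]
tool_rot: [1.0, -0.027, 0.001, 0.0]
ft_force: [0.1, -0.4, -0.4]
grip_width: 0.0596
grip_force: 20.0
t 14.80 pos [0.5968 0.0189 0.1855] yaw -3.1 zax [ 0.002 -0.    -1.   ] F [ 0.1 -0.4 -0.4] w 0.0596 g 20.0
total [-0.44  0.11  6.25] [ 0.    -0.002  0.001] rows 2 each [-0.22, 0.05, 3.12] [0.0, -0.001, 0.0]
```

```bash
python3 -m crank '[[-0.35,0,3,0,0,0,1],[0,0.1,3,0,0,0,1],[0,0,0,0,0,0,1],[0,0,0,0,0,0,1],[0,0,0,0,0,0,1]]' && python3 go.py .5922 .018 .1205 -3.1
```

```text
time: 15.42
position: [0.5937, 0.0181, 0.1263]
tool_rot: [1.0, -0.027, 0.002, 0.0]
ft_force: [-0.3, -0.0, -1.4]
grip_width: 0.0601
grip_force: 20.0
t 15.43 pos [0.5937 0.0181 0.1263] yaw -3.0 zax [ 0.004 -0.001 -1.   ] F [-0.3 -0.  -1.4] w 0.0601 g 20.0
total [-0.15  0.01  0.58] [ 0.    -0.004  0.001] rows 1 each [-0.15, 0.01, 0.58] [0.0, -0.004, 0.001]
```

```bash
python3 -m crank '[[-0.1,0,0.2,0,0,0,1],[0,0,0.1,0,0,0,1],[0,0,0,0,0,0,1],[0,0,0,0,0,0,1]]' && python3 go.py .5922 .018 .1205 -3.1
```

```text
time: 15.92
position: [0.5914, 0.0183, 0.1212]
tool_rot: [1.0, -0.027, -0.0, -0.0]
ft_force: [0.4, -1.0, -1.3]
grip_width: 0.0599
grip_force: 20.0
t 15.93 pos [0.5914 0.0183 0.1212] yaw -3.0 zax [-0.  0. -1.] F [ 0.4 -1.  -1.3] w 0.0599 g 20.0
total [0.09 0.02 0.07] [-0.     0.     0.001] rows 1 each [0.09, 0.02, 0.07] [-0.0, 0.0, 0.001]
```

```bash
python3 -m crank '[[0.05,0,0.1,0,0,0,1],[0,0,0,0,0,0,1]]' && python3 -m crank '[[0,0,0,0,0,0,0.1],[0,0,0,0,0,0,0],[0,0,0,0,0,0,0],[0,0,0,0,0,0,0],[0,0,-2,0,0,0,0]]' && python3 -m crank '[[0,0,-6,0,0,0,0],[0,0,-6,0,0,0,0],[-5,0,-6,0,0,0,0],[-6,0,0,0,0,0,0],[0,0,0,0,0,0,0]]' && python3 - <<'E'
from h import *
im,K,T=grab("wrist");cv2.imwrite("pics/wd.png",im);
print(rect(K,T,seg(im,(8,60,100),(28,255,255),(230,30,380,200)),.06))
c=seg(im,(0,180,120),(5,255,255),(340,180,450,275));print(c.min(0),c.max(0));
cv2.imwrite("pics/wd2.png",cv2.resize(im[:280,220:640],None,fx=1.9,fy=1.9,interpolation=cv2.INTER_CUBIC))
E
python3 go.py
```

```text
time: 16.18
position: [0.5919, 0.0182, 0.1202]
tool_rot: [1.0, -0.027, -0.0, -0.0]
ft_force: [0.2, -0.6, -0.8]
grip_width: 0.0596
grip_force: 20.0
time: 16.8
position: [0.5907, 0.0184, 0.1391]
tool_rot: [1.0, -0.027, -0.002, -0.0]
ft_force: [0.2, -0.6, 0.2]
grip_width: 0.0864
grip_force: 0.0
time: 17.42
position: [0.4849, 0.0249, 0.3075]
tool_rot: [1.0, -0.026, -0.004, -0.001]
ft_force: [0.6, 0.3, 0.7]
grip_width: 0.0868
grip_force: 0.0
[592.   18.5  60.   89.8  -3. ]
[389. 224.] [413. 255.]
t 17.48 pos [0.489  0.0242 0.3082] yaw -3.0 zax [-0.002  0.    -1.   ] F [ 0.7 -0.1  1.4] w 0.0872 g 0.0
```

View pics/wd2.png

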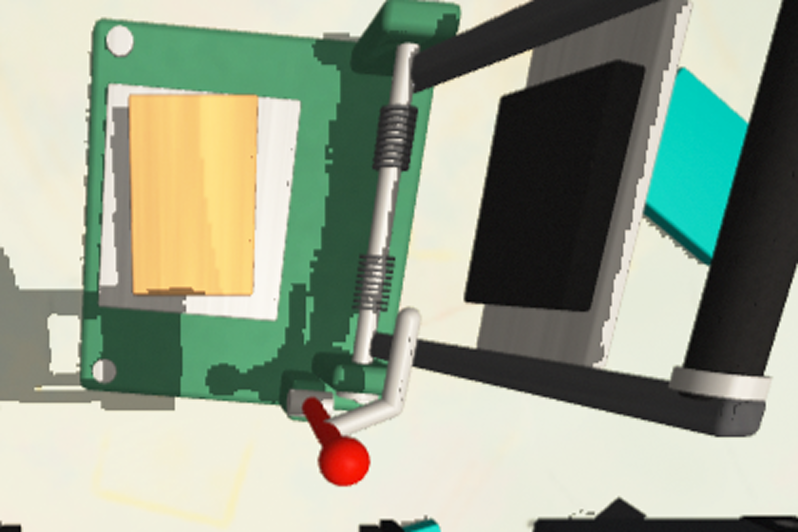

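The plywood lies squarely on the pile (592,18.5, yaw -3). The knob is at (344,461), and the bed corners are at (107,85), (100,305), (275,320) and (299,100) in the crop. I'll compute the press frame and catch targets.

```bash
python3 - <<'E'
from h import *
i=cams.camera_info("wrist");K,T=i["intrinsics"],i["pose"]
q=lambda p,h:plane(K,T,(np.array(p)+.5)/1.9+[220,0]-.5,h)[:2]*1000
b=np.array([q(p,.02) for p in((107,85),(100,305),(275,320),(299,100))]);print(b.round(1).tolist(),b.mean(0))
for s,e in((1,0),(2,3),(1,2),(0,3)):v=b[e]-b[s];print(np.linalg.norm(v).round(1),np.degrees(np.arctan2(v[1],v[0])).round(1))
h=[q((408,45),.066),q((362,360),.066)];v=h[0]-h[1];print("hinge",h,np.degrees(np.arctan2(v[1],v[0])))
print("knob",q((344,461),.146))
g=np.array([q((118,40),.0165),q((103,370),.0165)]);v=g[0]-g[1];print("screws",np.degrees(np.arctan2(v[1],v[0])))
# bar ends at open height .214
e=np.array([q((790,130),.214),q((718,385),.214)]);v=e[0]-e[1];print("bar",e,np.degrees(np.arctan2(v[1],v[0])))
E
```

```text
[[659.4, 58.1], [549.7, 71.2], [536.5, -25.9], [647.2, -40.4]] [598.19041368  15.73278258]
110.4 -6.8
111.7 -7.5
97.9 -97.8
99.3 -97.0
hinge [array([655.97580193, -81.84402817]), array([517.10513707, -63.20067392])] -7.646227715070542
knob [487.21790618 -36.57349072]
screws -7.475932998504141
bar [[ 587.60749717 -134.8350383 ]
 [ 522.40903929 -126.1310871 ]] -7.6039885992697736
```

```bash
python3 -m crank '[[0,0,0,0,0,-0.166,1],[0,0,0,0,0,-0.166,1],[0,0,0,0,0,-0.166,1],[0,0,0,0,0,-0.166,1],[0,0,0,0,0,-0.166,1]]' 20 && python3 -m crank '[[0,0,0,0,0,-0.166,1],[0,0,0,0,0,-0.166,1],[0,0,0,0,0,-0.166,1],[0,0,0,0,0,-0.166,1],[0,0,0,0,0,0,1]]' && python3 go.py .5145 -.0374 .30 82.6 .5145 -.0374 .198 82.6 .4818 -.0333 .198 82.6 .457 -.0301 .188 82.6 .4421 -.0282 .178 82.6 .4272 -.0262 .168 82.6 .4173 -.0249 .159 82.6
```

```text
time: 18.1
position: [0.4937, 0.0232, 0.3083]
tool_rot: [0.924, 0.381, 0.001, 0.0]
ft_force: [0.4, 0.4, 0.4]
grip_width: 0.045
grip_force: 0.0
time: 18.73
position: [0.4934, 0.0233, 0.3082]
tool_rot: [0.752, 0.659, 0.0, 0.0]
ft_force: [0.1, -0.5, -0.5]
grip_width: 0.0016
grip_force: 0.0
t 18.73 pos [0.4934 0.0233 0.3082] yaw 82.4 zax [ 0.001 -0.    -1.   ] F [ 0.1 -0.5 -0.5] w 0.0016 g 0.0
total [-5.74  2.89  0.83] [ 0.001  0.    -0.003] rows 2 each [-2.87, 1.45, 0.41] [0.001, 0.0, -0.001]
total [ 0.   0.  10.2] [0. 0. 0.] rows 2 each [0.0, 0.0, 5.1] [0.0, 0.0, 0.0]
total [-0.01 -3.3   0.  ] [0. 0. 0.] rows 1 each [-0.01, -3.3, 0.0] [0.0, 0.0, 0.0]
total [-0.  -2.5  1. ] [0. 0. 0.] rows 1 each [-0.0, -2.5, 1.0] [0.0, 0.0, 0.0]
total [-0.  -1.5  1. ] [0. 0. 0.] rows 1 each [-0.0, -1.5, 1.0] [0.0, 0.0, 0.0]
total [ 0.01 -1.5   1.  ] [0. 0. 0.] rows 1 each [0.01, -1.5, 1.0] [0.0, 0.0, 0.0]
total [ 0.  -1.   0.9] [0. 0. 0.] rows 1 each [0.0, -1.0, 0.9] [0.0, 0.0, 0.0]
```

```bash
python3 -m crank '[[-2.9,1.5,0.4,0,0,0,1],[-2.8,1.4,0.4,0,0,0,1],[0,0,0,0,0,0,1],[0,0,3,0,0,0,1],[0,0,3,0,0,0,1]]' && python3 -m crank '[[0,0,3,0,0,0,1],[0,0,1,0,0,0,1],[0,0,0,0,0,0,1],[0,0,0,0,0,0,1]]' && python3 go.py .5145 -.0374 .198 82.6
```

```text
time: 19.35
position: [0.5138, -0.0363, 0.24]
tool_rot: [0.752, 0.659, 0.001, 0.0]
ft_force: [0.4, 1.4, -0.8]
grip_width: 0.0005
grip_force: 0.0
time: 19.85
position: [0.5141, -0.0367, 0.2013]
tool_rot: [0.752, 0.66, 0.001, 0.001]
ft_force: [0.8, -0.4, 0.1]
grip_width: -0.0001
grip_force: 0.0
t 19.85 pos [ 0.5141 -0.0367  0.2013] yaw 82.5 zax [ 0.002 -0.001 -1.   ] F [ 0.8 -0.4  0.1] w -0.0001 g 0.0
total [-0.06  0.04  0.33] [ 0.002  0.    -0.001] rows 1 each [-0.06, 0.04, 0.33] [0.002, 0.0, -0.001]
```

```bash
python3 -m crank '[[0,-1.6,0.1,0,0,0,1],[0,-1.6,0.1,0,0,0,1],[0,-1.3,0.5,0,0,0,1],[0,-1.2,0.5,0,0,0,1],[0,0,0,0,0,0,1]]' && python3 -m crank '[[0,-1.5,1,0,0,0,1],[0,-1.5,1,0,0,0,1],[0,-1,0.8,0,0,0,1],[0,0,0,0,0,0,1],[0,0,0,0,0,0,1]]' && python3 go.py .4173 -.0249 .159 82.6 && python3 - <<'E'
from h import *
im,K,T=grab("top");a=cv2.resize(im[200:290,270:380],None,fx=4,fy=4,interpolation=cv2.INTER_CUBIC)
im,K,T=grab("side");b=cv2.resize(im[200:310,260:370],(360,360),interpolation=cv2.INTER_CUBIC)
o=np.zeros((360,800,3),np.uint8);o[:,:440]=a;o[:,440:]=b;cv2.imwrite("pics/k1.png",o)
E
```

```text
time: 20.48
position: [0.4555, -0.029, 0.188]
tool_rot: [0.752, 0.66, -0.001, -0.001]
ft_force: [0.5, 1.4, -0.1]
grip_width: 0.0003
grip_force: 0.0
time: 21.1
position: [0.418, -0.0244, 0.1604]
tool_rot: [0.752, 0.66, 0.0, 0.0]
ft_force: [-0.7, -0.4, -0.6]
grip_width: 0.0005
grip_force: 0.0
t 21.10 pos [ 0.418  -0.0244  0.1604] yaw 82.5 zax [ 0.001 -0.    -1.   ] F [-0.7 -0.4 -0.6] w 0.0005 g 0.0
total [-0.06 -0.06  0.14] [ 0.001  0.    -0.001] rows 1 each [-0.06, -0.06, 0.14] [0.001, 0.0, -0.001]
```

View pics/k1.png

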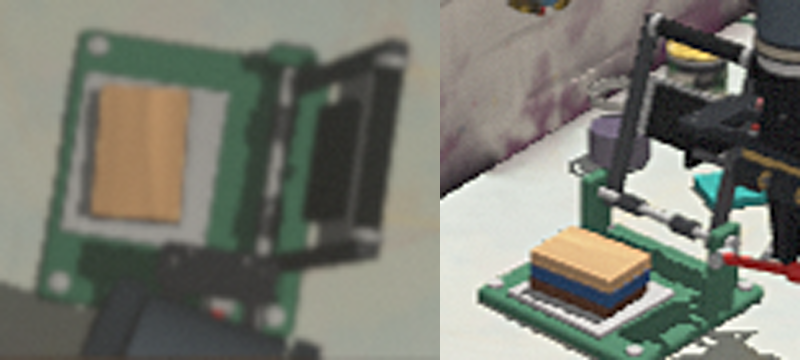

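Left: the pile is square and the finger is over the catch. Right: the red stem now lies almost level towards the robot at (770,265), and the pile is neat. The catch is flipped. Next I rise, turn and go over the bar.

```bash
python3 -m crank '[[0,0,-5,0,0,0,1],[0,0,-6,0,0,0,1],[0,0,-6,0,0,0,1],[0,0,-5,0,0,0,0],[0,0,0,0,0,0.165,0]]' && python3 -m crank '[[0,0,0,0,0,0.175,0],[0,0,0,0,0,0.175,0],[0,0,0,0,0,0.175,0],[0,0,0,0,0,0.175,0],[0,0,0,0,0,0.175,0]]' && python3 -m crank '[[0,0,0,0,0,0.175,0],[0,0,0,0,0,0.175,0],[0,0,0,0,0,0.175,0],[0,0,0,0,0,0,0],[0,0,0,0,0,0,0]]' && python3 - <<'E'
from h import *
im,K,T=grab("top");print(plane(K,T,(367,237.5),.214))
im,K,T=grab("wrist");cv2.imwrite("pics/wbar.png",im)
f=lambda a:np.array([90+165*np.sin(a)+8*np.cos(a),60+165*np.cos(a)-8*np.sin(a)])
A=np.radians(np.linspace(18,-90,19));P=np.array([f(a) for a in A]);print((np.diff(P,axis=0)/10).round(2).tolist())
E
python3 go.py .5738 -.132 .36 -7.4 .5738 -.132 .265 -7.4
```

```text
time: 21.82
position: [0.4192, -0.0247, 0.385]
tool_rot: [0.805, 0.594, 0.003, 0.005]
ft_force: [-0.4, -0.6, -1.2]
grip_width: 0.0128
grip_force: 0.0
time: 22.45
position: [0.4171, -0.0241, 0.3806]
tool_rot: [0.981, 0.196, 0.0, 0.0]
ft_force: [0.9, 0.1, -0.1]
grip_width: 0.0627
grip_force: 0.0
time: 23.08
position: [0.4171, -0.0241, 0.3804]
tool_rot: [0.998, -0.061, 0.0, 0.0]
ft_force: [0.1, 0.5, -0.0]
grip_width: 0.0871
grip_force: 0.0
[ 0.57127854 -0.13874985  0.214     ]
[[-1.65, 0.53], [-1.69, 0.35], [-1.72, 0.17], [-1.73, -0.01], [-1.72, -0.19], [-1.69, -0.37], [-1.64, -0.54], [-1.58, -0.71], [-1.49, -0.87], [-1.39, -1.02], [-1.28, -1.16], [-1.15, -1.29], [-1.01, -1.4], [-0.86, -1.5], [-0.7, -1.58], [-0.53, -1.65], [-0.35, -1.69], [-0.17, -1.72]]
t 23.18 pos [ 0.4172 -0.0241  0.3804] yaw -7.0 zax [ 0. -0. -1.] F [0.1 0.1 0.6] w 0.0867 g 0.0
total [16.86  8.79  2.04] [ 0.    -0.     0.007] rows 4 each [4.22, 2.2, 0.51] [0.0, -0.0, 0.002]
total [0.  0.  9.5] [0. 0. 0.] rows 2 each [0.0, 0.0, 4.75] [0.0, 0.0, 0.0]
```

View pics/wbar.png

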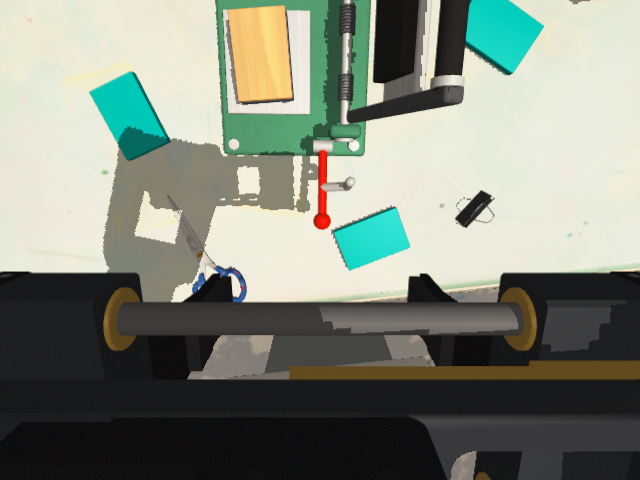

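The catch is fully out: the red stem points straight at the robot with the knob at (322,221). The clip at (475,208) is undisturbed, and the bar runs through about (453,40).

```bash
python3 -m crank '[[4.2,2.25,0.5,0,0,0.002,0],[4.2,2.25,0.5,0,0,0.002,0],[4.2,2.25,0.5,0,0,0.002,0],[4.2,2.25,0.5,0,0,0,0],[0,0,0,0,0,0,0]]' && python3 -m crank '[[0,0,0,0,0,0,0],[0,0,0,0,0,0,0]]' && python3 - <<'E'
from h import *
i=cams.camera_info("wrist");im,K,T=grab("wrist");cv2.imwrite("pics/wbar2.png",im[:300])
E
python3 go.py .5738 -.134 .265 -7.4
```

```text
time: 23.8
position: [0.5745, -0.137, 0.359]
tool_rot: [0.998, -0.065, 0.0, 0.0]
ft_force: [-0.2, 0.9, 1.0]
grip_width: 0.0869
grip_force: 0.0
time: 24.05
position: [0.5714, -0.1338, 0.3605]
tool_rot: [0.998, -0.065, -0.0, -0.0]
ft_force: [-0.4, 0.7, 0.5]
grip_width: 0.0871
grip_force: 0.0
t 24.10 pos [ 0.5715 -0.1339  0.3607] yaw -7.4 zax [-0.  0. -1.] F [-0.   0.8  0.4] w 0.0872 g 0.0
total [ 0.23 -0.02  9.57] [-0.  0. -0.] rows 2 each [0.11, -0.01, 4.79] [-0.0, 0.0, -0.0]
```

View pics/wbar2.png

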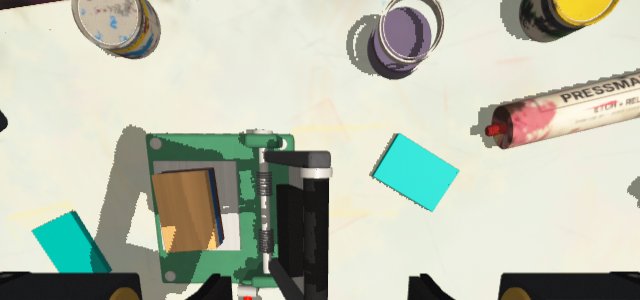

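The bar at column 316 is centred between the fingers. I'll descend and grip it.

```bash
python3 -m crank '[[0.2,0,4,0,0,0,0],[0,0,4,0,0,0,0],[0,0,1.5,0,0,0,0],[0,0,0,0,0,0,0],[0,0,0,0,0,0,0]]' && python3 -m crank '[[0,0,0,0,0,0,1],[0,0,0,0,0,0,1],[0,0,0,0,0,0,1],[0,0,0,0,0,0,1],[0,0,0,0,0,0,1]]' 25 && python3 go.py .5738 -.132 .265 -7.4
```

```text
time: 24.72
position: [0.5753, -0.1353, 0.267]
tool_rot: [0.998, -0.065, 0.002, 0.001]
ft_force: [0.7, 0.1, -0.8]
grip_width: 0.0866
grip_force: 0.0
time: 25.35
position: [0.5744, -0.135, 0.2652]
tool_rot: [0.998, -0.065, -0.0, -0.0]
ft_force: [-0.4, -0.5, 0.1]
grip_width: 0.0449
grip_force: 0.0
t 25.35 pos [ 0.5744 -0.135   0.2652] yaw -7.5 zax [-0.  0. -1.] F [-0.4 -0.5  0.1] w 0.0449 g 0.0
total [-0.1  -0.29  0.02] [-0.     0.    -0.001] rows 1 each [-0.1, -0.29, 0.02] [-0.0, 0.0, -0.001]
```

```bash
python3 -m crank '[[0,0,0,0,0,0,1],[0,0,0,0,0,0,1],[0,0,0,0,0,0,1],[0,0,0,0,0,0,1],[0,0,0,0,0,0,1]]' 25 && python3 -m crank '[[0,-1.65,-0.5,0,0,0,1],[0,-1.7,-0.35,0,0,0,1],[0,-1.7,-0.2,0,0,0,1],[0,0,0,0,0,0,1]]' && python3 go.py
```

```text
time: 25.98
position: [0.5746, -0.1324, 0.265]
tool_rot: [0.998, -0.065, 0.0, -0.003]
ft_force: [2.3, 6.7, -0.5]
grip_width: 0.0172
grip_force: 25.0
time: 26.48
position: [0.5812, -0.0848, 0.2777]
tool_rot: [0.998, -0.064, 0.001, 0.002]
ft_force: [-2.5, -4.5, 6.3]
grip_width: 0.0173
grip_force: 25.0
t 26.48 pos [ 0.5812 -0.0848  0.2777] yaw -7.3 zax [ 0.001 -0.003 -1.   ] F [-2.5 -4.5  6.3] w 0.0173 g 25.0
```

```bash
python3 -m crank '[[0,-1.9,0,0,0,0,1],[0,-1.85,0.2,0,0,0,1],[0,-1.7,0.4,0,0,0,1],[0,-1.65,0.55,0,0,0,1],[0,0,0,0,0,0,1]]' 30 && python3 -m crank '[[0,-1.6,0.7,0,0,0,1],[0,-1.5,0.85,0,0,0,1],[0,-1.4,1,0,0,0,1],[0,-1.3,1.15,0,0,0,1],[0,0,0,0,0,0,1]]' && python3 - <<'E'
from h import *
p,M,o=tool();d=p[:2]*1000-[593,15.8];print("px",d@[-.1288,-.9917],"py",d@[.9917,-.1288],"z",p[2]*1000-51,o["ft_force"])
for a in(-54,-60,-66,-72,-78,-84,-90):a_=np.radians(a);print(a,90+165*np.sin(a_)+8*np.cos(a_),60+165*np.cos(a_)-8*np.sin(a_))
E
```

```text
time: 27.1
position: [0.5911, -0.0141, 0.2651]
tool_rot: [0.998, -0.064, 0.001, 0.0]
ft_force: [1.1, -2.9, 5.1]
grip_width: 0.0171
grip_force: 30.0
time: 27.72
position: [0.5989, 0.0424, 0.227]
tool_rot: [0.998, -0.065, 0.001, 0.001]
ft_force: [1.4, -5.8, 2.9]
grip_width: 0.0172
grip_force: 30.0
px -27.156796667713852 py 2.425846226437067 z 175.99372915647476 [ 1.40981074 -5.80091581  2.9060149 ]
-54 -38.785522053526535 163.45670258325762
-60 -48.89419162443238 149.4282032302755
-66 -57.48110736642274 134.41990976864784
-72 -64.45218923370075 118.59625620222755
-78 -69.73106059453585 102.13060979080075
-84 -73.25988502962387 85.203371602109
-90 -75.0 68.0
```

```bash
python3 -m crank '[[0,-1.15,1.25,0,0,0,1],[0,-1,1.4,0,0,0,1],[0,-0.85,1.5,0,0,0,1],[0,-0.7,1.6,0,0,0,1],[0,0,0,0,0,0,1]]' 45 && python3 -m crank '[[0,-0.5,1.65,0,0,0,1],[0,-0.35,1.5,0,0,0,1],[0,0,0,0,0,0,1],[0,0,0,0,0,0,1]]' && cat > st.py <<'E'
from h import *
p,M,o=tool();d=p[:2]*1000-[593,15.8];print("px",d@[-.1288,-.9917],"py",d@[.9917,-.1288],"z",p[2]*1000-51,o["ft_force"],o["grip_width"],"t",o["time"])
E
python3 st.py
```

```text
time: 28.35
position: [0.6038, 0.0784, 0.1694]
tool_rot: [0.998, -0.065, 0.001, 0.001]
ft_force: [1.0, -7.3, 3.4]
grip_width: 0.0161
grip_force: 44.4
time: 28.85
position: [0.6049, 0.0872, 0.139]
tool_rot: [0.998, -0.065, 0.001, 0.0]
ft_force: [2.0, -4.9, 5.9]
grip_width: 0.0163
grip_force: 44.3
px -72.31882258851665 py 2.6544252171568625 z 88.04547162903305 [ 2.02635908 -4.90014489  5.92564017] 0.01626309384327637 t 28.85
```

```bash
python3 -m crank '[[0,-0.1,0.8,0,0,0,1],[0,-0.1,0.7,0,0,0,1],[0,0,0.2,0,0,0,1],[0,0,0,0,0,0,1],[0,0,0,0,0,0,1]]' 50 && python3 st.py; python3 -m crank '[[0,0,0.2,0,0,0,1],[0,0,0,0,0,0,1],[0,0,0,0,0,0,1]]' && python3 st.py
```

```text
time: 29.48
position: [0.6052, 0.0896, 0.1225]
tool_rot: [0.998, -0.065, 0.002, -0.0]
ft_force: [0.5, -3.2, 7.0]
grip_width: 0.016
grip_force: 49.2
px -74.8078350590529 py 2.616392013883826 z 71.46741439211578 [ 0.47413095 -3.15972972  7.01762051] 0.016045449978312115 t 29.475
time: 29.85
position: [0.6053, 0.0898, 0.1205]
tool_rot: [0.998, -0.065, 0.002, -0.0]
ft_force: [1.5, -3.4, 6.0]
grip_width: 0.0157
grip_force: 49.2
px -74.95863448240347 py 2.6386786017414585 z 69.47261513292086 [ 1.46333272 -3.42067273  5.99866476] 0.015658022324988113 t 29.85
```

```bash
python3 -m crank '[[0,0,0.15,0,0,0,1],[0,0,0,0,0,0,1],[0,0,0,0,0,0,1]]' && python3 st.py; python3 -m crank '[[0,0,0.15,0,0,0,1],[0,0,0,0,0,0,1],[0,0,0,0,0,0,1]]' && python3 st.py;  python3 -m crank '[[0,0,0.1,0,0,0,1],[0,0,0,0,0,0,1],[0,0,0,0,0,0,1]]' && python3 st.py
```

```text
time: 30.22
position: [0.6053, 0.0899, 0.1191]
tool_rot: [0.998, -0.065, 0.002, -0.0]
ft_force: [1.1, -2.3, 6.8]
grip_width: 0.0157
grip_force: 49.1
px -75.0952426705362 py 2.6629989201397324 z 68.12834349316054 [ 1.1122576  -2.26632445  6.79387176] 0.015694494455707416 t 30.225
time: 30.6
position: [0.6053, 0.09, 0.1175]
tool_rot: [0.998, -0.065, 0.002, -0.0]
ft_force: [1.4, -1.6, 7.7]
grip_width: 0.0156
grip_force: 49.2
px -75.21287969009941 py 2.62153984056387 z 66.54211687134539 [ 1.39492552 -1.64844604  7.71798365] 0.01562353475052828 t 30.6
time: 30.98
position: [0.6053, 0.0901, 0.1166]
tool_rot: [0.998, -0.065, 0.002, -0.001]
ft_force: [1.0, -2.7, 7.5]
grip_width: 0.0156
grip_force: 49.1
px -75.27734971084378 py 2.63308442818275 z 65.6117554937417 [ 1.02912545 -2.70769962  7.53402701] 0.015621092703852818 t 30.975
```

```bash
for i in 1; do python3 -m crank '[[0,0,0.15,0,0,0,1],[0,0,0,0,0,0,1],[0,0,0,0,0,0,1]]' && python3 st.py; done; python3 -m crank '[[0,0,0.15,0,0,0,1],[0,0,0,0,0,0,1],[0,0,0,0,0,0,1]]' && python3 st.py
```

```text
time: 31.35
position: [0.6053, 0.0902, 0.1151]
tool_rot: [0.998, -0.065, 0.002, -0.001]
ft_force: [1.4, -1.1, 6.6]
grip_width: 0.0156
grip_force: 49.2
px -75.3879957157153 py 2.623085586319009 z 64.06632992297075 [ 1.4464544  -1.06091476  6.59208418] 0.015625983156826444 t 31.35
time: 31.72
position: [0.6053, 0.0903, 0.1137]
tool_rot: [0.998, -0.066, 0.002, -0.001]
ft_force: [0.3, 0.0, 8.0]
grip_width: 0.0158
grip_force: 49.1
px -75.46145697831294 py 2.6468470440018814 z 62.65521597256014 [3.19142940e-01 6.13481519e-03 7.97434844e+00] 0.01581185400563383 t 31.725
```

```bash
python3 -m crank '[[0,0,0.15,0,0,0,1],[0,0,0,0,0,0,1],[0,0,0,0,0,0,1]]' 60 && python3 st.py; python3 -m crank '[[0,0,0.15,0,0,0,1],[0,0,0,0,0,0,1],[0,0,0,0,0,0,1]]' && python3 st.py
python3 - <<'E'
from h import *
im,K,T=grab("side");cv2.imwrite("pics/side_end.png",im)
h=cv2.cvtColor(im,cv2.COLOR_BGR2HSV)
P=lambda x,y,z:proj(K,T,[.593-.1288*x-.9917*0+.9917*y,.0158-.9917*x-.1288*y,z])
for n,q in dict(barL=P(-.075,.056,.068),barR=P(-.075,-.056,.068),hinge=P(.09,.06,.06)).items():print(n,q.round(1))
# brightness profile down the image through far half of bar (y=+.03..+.045), 3 columns
for y in(.03,.04,.048):
    u,v=P(-.075,y,.068);u=int(round(u));print(y,round(v,1),[(r,int(im[r,u].mean())) for r in range(int(v)-10,int(v)+12)])
E
```

```text
time: 32.1
position: [0.6053, 0.0904, 0.1123]
tool_rot: [0.998, -0.065, 0.002, -0.001]
ft_force: [1.1, -0.7, 8.5]
grip_width: 0.0154
grip_force: 59.0
px -75.52523926330092 py 2.6410670437023778 z 61.304395542365896 [ 1.11546702 -0.73461414  8.46417856] 0.015442939519772108 t 32.1
time: 32.48
position: [0.6054, 0.0904, 0.1113]
tool_rot: [0.998, -0.065, 0.002, -0.001]
ft_force: [0.7, -1.0, 11.6]
grip_width: 0.0154
grip_force: 58.8
px -75.54233699065378 py 2.683785652574038 z 60.33232680490676 [ 0.66601899 -0.98316877 11.61599689] 0.015443430199143203 t 32.475
barL [273.5 277.2]
barR [302.1 290.6]
hinge [311.2 259.5]
0.03 280.2 [(270, 40), (271, 39), (272, 39), (273, 33), (274, 69), (275, 68), (276, 83), (277, 63), (278, 28), (279, 28), (280, 35), (281, 12), (282, 11), (283, 56), (284, 57), (285, 82), (286, 86), (287, 49), (288, 40), (289, 35), (290, 83), (291, 89)]
0.04 279.0 [(269, 60), (270, 46), (271, 41), (272, 33), (273, 40), (274, 29), (275, 31), (276, 59), (277, 95), (278, 91), (279, 49), (280, 24), (281, 38), (282, 215), (283, 247), (284, 201), (285, 223), (286, 177), (287, 126), (288, 78), (289, 59), (290, 61)]
0.048 278.1 [(268, 61), (269, 64), (270, 63), (271, 48), (272, 39), (273, 35), (274, 20), (275, 36), (276, 32), (277, 40), (278, 35), (279, 27), (280, 24), (281, 59), (282, 55), (283, 60), (284, 84), (285, 230), (286, 230), (287, 121), (288, 124), (289, 94)]
```

Contact has started and the force is rising. I'll press on in small steps.

```bash
python3 -m crank '[[0,0,0.1,0,0,0,1],[0,0,0,0,0,0,1],[0,0,0,0,0,0,1]]' && python3 st.py; python3 -m crank '[[0,0,0.1,0,0,0,1],[0,0,0,0,0,0,1],[0,0,0,0,0,0,1]]' && python3 st.py; python3 -m crank '[[0,0,0.1,0,0,0,1],[0,0,0,0,0,0,1],[0,0,0,0,0,0,1]]' && python3 st.py
```

```text
time: 32.9
position: [0.6054, 0.0904, 0.1112]
tool_rot: [0.998, -0.065, 0.002, -0.001]
ft_force: [-0.7, -0.9, 16.7]
grip_width: 0.0153
grip_force: 58.5
px -75.57876966623847 py 2.6417389019710895 z 60.248642911310625 [-0.74303805 -0.9177426  16.68841743] 0.015318594761661598 t 32.9
time: 33.28
position: [0.6054, 0.0904, 0.1112]
tool_rot: [0.998, -0.065, 0.002, -0.001]
ft_force: [-2.6, -0.6, 22.1]
grip_width: 0.0152
grip_force: 58.1
px -75.57635336122738 py 2.651351733272722 z 60.2089678350428 [-2.55830434 -0.55378656 22.11491359] 0.015240355105853745 t 33.275
time: 33.65
position: [0.6054, 0.0904, 0.1112]
tool_rot: [0.998, -0.065, 0.002, -0.001]
ft_force: [-4.2, -1.4, 27.0]
grip_width: 0.015
grip_force: 57.8
px -75.58242288380833 py 2.6381991958235185 z 60.151939918480906 [-4.20947304 -1.36587362 26.980256  ] 0.015041796457053868 t 33.65
```

```bash
python3 -m crank '[[0,0,0,0,0,0,1],[0,0,0,0,0,0,1],[0,0,0,0,0,0,1]]' >/dev/null; python3 st.py; python3 - <<'E'
from h import *
im,K,T=grab("side");o=cv2.imread("pics/k1.png")[:,440:]
n=cv2.resize(im[200:310,260:370],(360,360),interpolation=cv2.INTER_CUBIC)
for t,a in(("before",o),("now",n)):
    for nm,lo,hi in(("lino",(100,110,40),(125,255,255)),("ply",(8,60,100),(28,255,255))):
        c=seg(a,lo,hi,(80,215,230,330));print(t,nm,c.min(0),c.max(0),cv2.contourArea(c.astype(np.float32)))
P=lambda x,y,z:proj(K,T,[.593-.1288*x+.9917*y,.0158-.9917*x-.1288*y,z])
f=lambda a:(.09+.165*np.sin(a)+.008*np.cos(a),.06+.165*np.cos(a)-.008*np.sin(a))
g=cv2.cvtColor(im,cv2.COLOR_BGR2GRAY)
# predicted bar outline rows at y=.04/.045 for level vs 8 mm lower, against grey columns
for y in(.035,.04,.045):
    for nm,a in(("level",-90),("low",-92.8)):
        x,z=f(np.radians(a));u,v=P(x,y,z);print(y,nm,round(u,1),"rows %.1f..%.1f"%(P(x,y,z+.009)[1],P(x,y,z-.009)[1]))
    u=int(round(u));print(g[266:294,u].tolist())
E
```

```text
px -75.59035657296735 py 2.6700492600207952 z 60.19078664107151 [-4.11420996 -1.7316772  27.08044368] 0.01567431943792792 t 34.025
before lino [ 92. 267.] [209. 306.] 1068.0
before ply [ 91. 226.] [211. 292.] 4683.5
now lino [160. 276.] [208. 306.] 265.5
now ply [113. 255.] [162. 285.] 657.0
0.035 level 278.6 rows 276.9..282.4
0.035 low 278.7 rows 279.4..284.9
[34, 37, 41, 43, 36, 42, 36, 42, 37, 55, 95, 84, 45, 25, 23, 13, 41, 176, 156, 163, 139, 95, 69, 67, 142, 129, 106, 81]
0.04 level 277.4 rows 276.3..281.8
0.04 low 277.4 rows 278.8..284.3
[36, 32, 56, 62, 47, 41, 32, 37, 27, 32, 54, 96, 84, 51, 29, 36, 217, 249, 208, 225, 176, 130, 79, 63, 65, 96, 74, 64]
0.045 level 276.2 rows 275.7..281.2
0.045 low 276.2 rows 278.2..283.7
[31, 29, 65, 71, 52, 38, 35, 37, 19, 36, 44, 58, 85, 56, 14, 68, 216, 218, 221, 231, 236, 150, 107, 71, 72, 72, 67, 74]
```

The bar's lower edge (rows 281–282) matches the level lever, the lino's visible corner hasn't moved, and the force holds at 27 N. Handing in.

```bash
python3 -c "
from rig import ticket
print(ticket.hand_in())"
```

```text
the job is handed in; nothing more can be done
None
```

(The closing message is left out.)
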